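# Send the press drawer in and get an empty tray ready

### The arm

A 6-joint arm with a two-finger parallel gripper is mounted at the origin on the work surface. World frame = base frame: x ahead of the robot, y to its left, z up, the work surface at z = 0. Lengths are in m, angles in degrees, forces in N, time in s.
With the tool pointing down it reaches from about 0.25 to 0.725 m from the base axis. Payload 9.7 kg.
Tool frame: the origin (TCP) lies at the very end of the fingers, on their centre line; the grasp point (between the pads) lies 19 mm behind it; z points along the fingers, y is the line along which they close (so a half turn about z gives the same grasp; the last joint's range is limited). The gripper opens to 85 mm and grips with 20 to 120 N. Pads are 22 mm wide; open, the fingers measure 114 mm over their backs; the gripper's body (76 mm by 85 mm) begins 54 mm behind the grasp point. The pads swing forward as they close: fully open they stand 13 mm farther back than shut.
Start: joints at [69.614, 4.979, 10.078, 95.1, 0, 90], TCP at [0.192, 0.516, 0.231] pointing down, gripper open.
Joint ranges: [-179.16, 179.16], [-48.56, 103.87], [-65.8, 70.77], [-126.05, 130.52], [-82.76, 87.17], [-180, 180]. Speed limits (degrees/s): [127.2, 127.2, 147.25, 180, 180, 180].

### API

Orientations are given as [roll, pitch, yaw] about the fixed x, y, z axes, in that order (R = Rz(yaw) Ry(pitch) Rx(roll)).
In Python, from workcell import bot gives the robot as it stands.
- The arm moves only by the tool arm_command, never from a script. Its argument "series" is a list of rows, each a list of 4 numbers: the shift along the tool's x, y, z in m, then the turn about the tool's z in rad. A call has exactly 5 rows; each row is the pose to reach, as a shift and turn from the pose commanded when the call began, along the tool's axes at that moment; what a row does not reach only later rows make up. A row lasts 1/10 s, in which the tool goes at most 50 mm and 8.59 degrees, less where a joint would pass 70% of its speed; a pose out of reach is approached as far as the arm can. A call with a gripper value outside its range is refused whole. "hand" is the finger opening in m, from 0 to 0.0854, set as the call begins (left out, the last holds). The fingers move at their own pace and stop on an object; "grip_force" is the grip in N (left out, the last holds). Time passes only in rows, so rows that repeat a pose let the fingers close, or fill a call up. It gives the time, the measured TCP pose, the force, the opening and the grip force at its end, in the units of the state.
- bot.get_obs(): the state, without advancing time (a new reading comes with each control period).
- bot.camera(name): name is "scene" or "top" or "wrist"; returns a dict with "color" (384x512x3 uint8, blue, green, red), "camera_matrix" (3x3 intrinsics, pixels), "dist_coeffs" ([k1, k2, p1, p2, k3] as OpenCV has them; the pictures are not rectified), "xyz" and "orientation" of the camera in the world; the wrist camera has in their place "T_tool_cam" (4x4, takes a point from camera to tool coordinates, whose origin is the TCP and whose axes are the flange's). Camera axes: x right, y up, looking along -z (the intrinsics and any distortion apply to the point x, -y, -z); pixel columns grow to the right and rows downward; lengths in m; the calibration is good to about 2 mm. A picture is of the moment at which its call begins: read the wrist's pose just before it. There is no depth.
- bot.job_done(): hands the job in; it is judged then, once.
Trained networks look in the newest picture that a camera, given by its name, has taken for a name from the list of things; names that differ only in an ending like _2 or _b are one class to them, and where a whole thing is asked for, a point or a joint stands for the part that bears it (a point fixed in the world has none). Each returns a list of dicts, best first, with "confidence" (0 to 1); they miss things now and then, are a little off and sometimes report something else, mostly with a low value. They report only what shows in the picture. A call takes as long as a camera call. They do not tell look-alikes from the thing itself.
- bot.find_in(camera, target): "location" ([column, row] in pixels, amid what is visible of it).
- bot.mark_of(camera, target): "location" ([column, row] in pixels: a listed point, or the origin of a listed thing).
The state is a dict: "time": time; "q": joint angles; "qd": joint speeds; "joint_efforts": joint torques, N m; "ee_pos": TCP position; "tcp_rot": TCP orientation; "wrist_force": force on the tool from outside, world axes, zero at the start; "torque": the same for the moment, N m; "opening": finger opening in m; "grasp_force": force on a finger pad.
Only numpy, scipy, OpenCV 4.12 (cv2) and the standard library are available. Lean on these libraries where they do the work, as an engineer would, in place of code of your own. Each camera call takes 0.05 s, during which the arm holds its last target. There are 200 camera calls.

### The job

Push the loaded drawer of the heat press fully home, until its catch takes it. Then get a tray ready for the pressed badges: peel the top tray off the nested stack by lifting one corner first, so that it comes away alone and the trays beneath stay standing where they are, and leave the other things on the bench alone. Finish holding the tray in the gripper, level, still and clear of everything, centred over the ready spot in front of the press and higher than the drawer's handle.

Things in the scene. Friction and masses are not known exactly. Their poses are not given: they have to be found in the camera images.
- drawer (a joint): How far the press drawer is open, in m: 0 = fully home on its stop, larger = further out towards the operator (at most 0.16). It slides with about 2 N of friction and stays where it is left. At about 14 mm open it meets a ball catch that takes up to some 8 N more to pass; from about 4 mm the catch draws it in and holds it home.
- handle (a point): Centre of the drawer's black handle bar: level, round, 22 mm thick, 130 mm long, axis 80 mm above the bench, on two thin posts. Its x axis points into the press (the way to push), y along the bar, z up. With the drawer home it stands 95 mm in front of the press head's face (knobs stick out 21 mm of that face). In front of the bar is free bench.
- press: Draw-type heat press, fixed: dark steel machine 340 mm deep, 300 mm wide, head 240 mm tall with a fan to 262 mm, control panel in front. Origin: centre of its underside; x points from front to back, z up. The handle bar lies at x = -0.195 m when the drawer is home, and further to -x by the drawer's opening.
- ready (a point): The ready spot (not marked): a point on the bench top on the press's middle line, 330 mm in front of the press origin, that is 135 mm in front of the handle bar when the drawer is home. The tray's centre is to be held above it, its floor higher than the handle bar's top (91 mm above the bench).
- tray: Top tray of the stack: white formed plastic, 160 (x) by 140 (y) by 30 mm, 65 g, corners cut at 45 degrees (cut edges 42 mm long). Origin: centre of its underside, 98 mm above the bench at first. Round it runs a stiff rim 12 mm wide, 14 mm deep, with upright inner and outer sides, to be straddled from above; fingers over 14 mm below its top also grip the next tray.
- corner0 (a point): Top of the tray's rim, middle of the cut corner at tray +x +y: (+60.8, +50.8, +30) mm from the tray's origin. The rim there runs at 45 degrees; square across it is the direction (1, 1) in tray axes.
- corner1 (a point): The same at +x -y: (+60.8, -50.8, +30) mm; square across the rim is (1, -1).
- corner2 (a point): The same at -x +y: (-60.8, +50.8, +30) mm; square across the rim is (-1, 1).
- corner3 (a point): The same at -x -y: (-60.8, -50.8, +30) mm; square across the rim is (-1, -1).
- stack: The seven trays beneath, nested as one loose pack, 114 mm to the top rim, 0.46 kg; origin centre of underside, axes as the tray's. Snap beads hold the top tray at each corner (about 1.5 N) until that corner is 8 mm up: lifted level or by mid-side, the pack comes along; turned up about the opposite corner, 25 mm or more at the lifted one, it peels off, then rises free.
- tape: Roll of amber tape lying flat, 92 mm across, 24 mm tall; origin centre of underside. Bystander.
- spray: White spray bottle, 60 mm across, 149 mm tall; origin centre of underside. Bystander.
- brush: Lint brush with a handle, 170 mm long, lying on the bench; origin centre of underside. Bystander.
There are look-alikes about, which are no part of the job. Leave any black or yellow look-alike of the stack alone.

How it is judged:
By the outcome, as a careful person would: the job done as asked, in the order asked, and still so for the second after the job is handed in, while the arm keeps its last pose, push and grip.
It also fails if it takes over 67 s, if anything falls off the work surface, if the arm or the gripper's body presses on something with over 40 N, if the wrist force passes 120 N, or if a joint passes its speed limit or range.

## Working session

There is one attempt and no reset: what is moved stays moved. The work goes in short steps, Python scripts to look and compute and a tool call to move; the robot and the scene stay as the last step left them, time stands still between calls to the robot, and variables do not carry over. Pictures are saved under pics/ and viewed, at most 10 in all, crops included, and the job is handed in when it is done.

Besides the shell and the picture viewer there is one more tool, called as a command line: name --pt "numbers of a row" for each row, then --argument value for the rest. arm_command: Moves the arm, as the interface text tells. Its arguments: {"type":"object","properties":{"series":{"type":"array"},"hand":{"type":"number"},"grip_force":{"type":"number"}},"required":["series"]}

```bash
ls; mkdir -p pics; python3 - <<'E'
from workcell import bot
import cv2,numpy as np
o=bot.get_obs(); print({k:np.round(v,3).tolist() for k,v in o.items()})
for c in ["scene","top"]:
    d=bot.camera(c); cv2.imwrite(f"pics/{c}0.png",d["color"])
    print(c,np.round(d["camera_matrix"],1).tolist(),d["dist_coeffs"],d["xyz"],d["orientation"])
    for t in ["handle","tray","corner0","corner1","corner2","corner3","stack","press","tape","spray","brush"]:
        print(t,[(np.round(r["location"]).tolist(),round(r["confidence"],2)) for r in bot.mark_of(c,t)][:4])
E
```

```text
pics
{'time': 0.0, 'q': [69.613, 5.01, 10.033, 95.101, -0.0, 90.001], 'qd': [0.035, 0.03, -0.001, 0.02, 0.003, -0.088], 'joint_efforts': [0.002, -52.038, 46.481, 0.016, 0.0, -0.0], 'ee_pos': [0.192, 0.515, 0.231], 'tcp_rot': [-179.922, 0.0, 159.612], 'wrist_force': [-0.738, -0.133, 0.567], 'torque': [0.012, 0.031, 0.001], 'grasp_force': 0.0, 'opening': 0.085}
scene [[352.5, 0.0, 259.4], [0.0, 352.5, 192.6], [0.0, 0.0, 1.0]] [-0.00733141  0.          0.          0.          0.        ] [ 1.29061066 -0.14079761  1.10951101] [37.03621453 -0.20980186 82.70659898]
handle [([290.0, 184.0], 0.74), ([165.0, 255.0], 0.44)]
tray [([217.0, 190.0], 0.67)]
corner0 [([226.0, 202.0], 0.94), ([210.0, 172.0], 0.87), ([199.0, 196.0], 0.79), ([233.0, 176.0], 0.65)]
corner1 [([226.0, 202.0], 0.94), ([210.0, 172.0], 0.87), ([199.0, 196.0], 0.79), ([233.0, 176.0], 0.65)]
corner2 [([226.0, 202.0], 0.94), ([210.0, 172.0], 0.87), ([199.0, 196.0], 0.79), ([233.0, 176.0], 0.65)]
corner3 [([226.0, 202.0], 0.94), ([210.0, 172.0], 0.87), ([199.0, 196.0], 0.79), ([233.0, 176.0], 0.65)]
stack [([208.0, 281.0], 0.75
[... 352 characters left out ...]
 [ 12.34045289  -0.23099579 -87.55490537]
handle [([213.0, 220.0], 0.84)]
tray [([298.0, 212.0], 0.91)]
corner0 [([321.0, 200.0], 0.78), ([280.0, 225.0], 0.69), ([350.0, 280.0], 0.69), ([290.0, 188.0], 0.56)]
corner1 [([321.0, 200.0], 0.78), ([280.0, 225.0], 0.69), ([350.0, 280.0], 0.69), ([290.0, 188.0], 0.56)]
corner2 [([321.0, 200.0], 0.78), ([280.0, 225.0], 0.69), ([350.0, 280.0], 0.69), ([290.0, 188.0], 0.56)]
corner3 [([321.0, 200.0], 0.78), ([280.0, 225.0], 0.69), ([350.0, 280.0], 0.69), ([290.0, 188.0], 0.56)]
stack [([318.0, 134.0], 0.91), ([403.0, 290.0], 0.8)]
press [([320.0, 197.0], 0.38)]
tape [([258.0, 158.0], 0.77)]
spray [([362.0, 170.0], 0.74)]
brush [([350.0, 283.0], 0.85)]
```

```bash
cat > h.py <<'E'
import numpy as np,cv2
from scipy.spatial.transform import Rotation as R
from workcell import bot
def cam(name):
    o=bot.get_obs(); d=bot.camera(name)
    if "T_tool_cam" in d:
        T=np.eye(4);T[:3,:3]=R.from_euler("xyz",o["tcp_rot"],degrees=True).as_matrix();T[:3,3]=o["ee_pos"];T=T@np.array(d["T_tool_cam"])
    else:
        T=np.eye(4);T[:3,:3]=R.from_euler("xyz",d["orientation"],degrees=True).as_matrix();T[:3,3]=d["xyz"]
    d["T"]=T; return d
def at(d,px,z):
    p=cv2.undistortPoints(np.array([[px]],float),np.array(d["camera_matrix"]),np.array(d["dist_coeffs"]))[0,0]
    v=d["T"][:3,:3]@np.array([p[0],-p[1],-1]); c=d["T"][:3,3]
    return c+v*(z-c[2])/v[2]
def proj(d,P):
    q=(np.atleast_2d(P)-d["T"][:3,3])@d["T"][:3,:3]; q=q*[1,-1,-1]
    return cv2.projectPoints(q,np.zeros(3),np.zeros(3),np.array(d["camera_matrix"]),np.array(d["dist_coeffs"]))[0][:,0]
E
python3 - <<'E'
import cv2,numpy as np
from h import *
a=cv2.imread("pics/scene0.png");b=cv2.imread("pics/top0.png")
cv2.imwrite("pics/s1.png",cv2.resize(a,(800,600)));cv2.imwrite("pics/t1.png",cv2.resize(b,(800,600)))
s=cam("scene");t=cam("top")
for p in [(226,202),(210,172),(199,196),(233,176)]: print("s",p,at(s,p,.128).round(3))
for p in [(321,200),(280,225),(290,188)]: print("t",p,at(t,p,.128).round(3))
print("tray",at(s,(217,190),.098).round(3),at(t,(298,212),.098).round(3))
print("handle",at(s,(290,184),.08).round(3),at(t,(213,220),.08).round(3))
print("press",at(s,(364,192),0),"tape",at(t,(258,158),0),"spray",at(s,(165,255),0),at(t,(362,170),0),"brush",at(s,(180,175),0),at(t,(350,283),0))
E
```

```text
s (226, 202) [ 0.582 -0.162  0.128]
s (210, 172) [ 0.441 -0.21   0.128]
s (199, 196) [ 0.545 -0.253  0.128]
s (233, 176) [ 0.47  -0.128  0.128]
t (321, 200) [ 0.544 -0.246  0.128]
t (280, 225) [ 0.464 -0.127  0.128]
t (290, 188) [ 0.576 -0.154  0.128]
tray [ 0.503 -0.191  0.098] [ 0.511 -0.182  0.098]
handle [0.495 0.08  0.08 ] [0.478 0.074 0.08 ]
press [0.50919691 0.38034118 0.        ] tape [ 0.70728337 -0.05395746  0.        ] spray [ 0.68956148 -0.39076601  0.        ] [ 0.68091009 -0.40201576  0.        ] brush [ 0.33082976 -0.34173287  0.        ] [ 0.30973534 -0.35990359  0.        ]
```

View pics/s1.png

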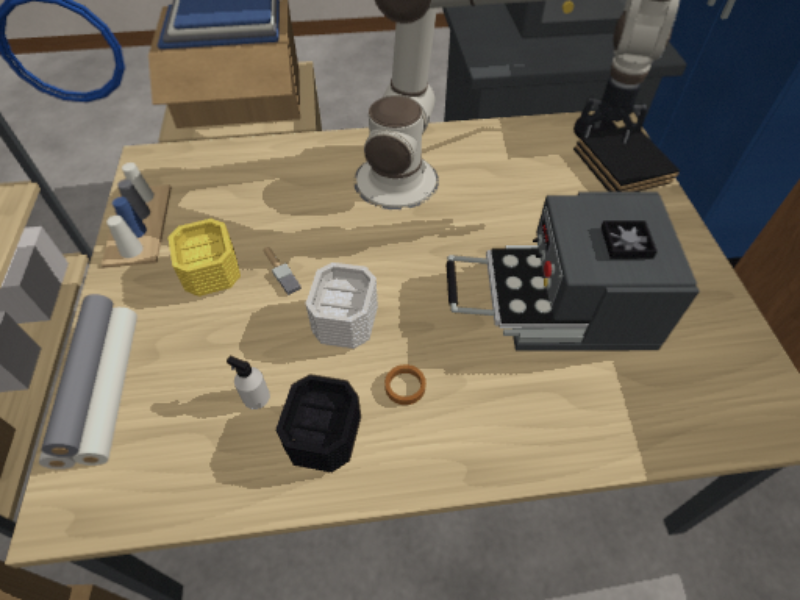

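View pics/t1.png

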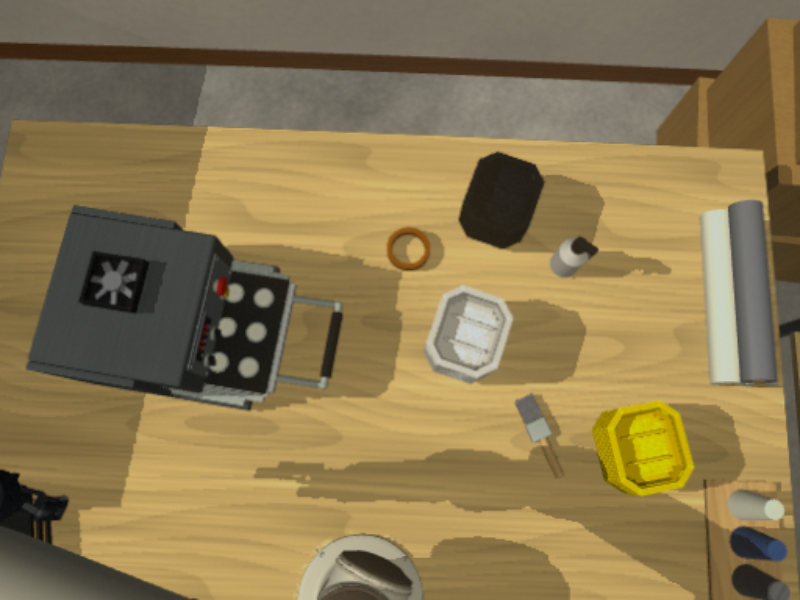

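Scene view: the white stack is at about (342,305), the handle at (453,285) with the press to its right, and tape, spray, brush and the black and yellow look-alikes are all apart. The top view agrees: tray (470,333), handle (332,345). Next I fit the poses.

```bash
python3 - <<'E'
from h import *
from scipy.optimize import least_squares
s=cam("scene");t=cam("top"); w=cam("wrist"); cv2.imwrite("pics/w0.png",w["color"])
print("Ttc",np.round(w["T_tool_cam"],3).tolist())
k=.64
# handle ends triangulated at z=.08 (800px readings)
for n,d,e in [("s",s,[(451,260),(454,308)]),("t",t,[(338,310),(326,382)])]:
    P=[at(d,np.array(p)*k,.08) for p in e]; print(n,np.round(P,3).tolist(),"len",np.linalg.norm(P[1]-P[0]).round(3))
# head top corners z=.24
for p in [(222,237),(187,388),(75,208),(30,365)]: print("head",at(t,np.array(p)*k,.24).round(3))
for p in [(545,197),(556,304),(661,194),(697,291)]: print("heads",at(s,np.array(p)*k,.24).round(3))
# tray fit
L=np.array([[60.8,50.8],[60.8,-50.8],[-60.8,50.8],[-60.8,-50.8]])/1000
S={0:(226,202),1:(199,196),2:(233,176),3:(210,172)};T={0:(290,188),1:(321,200),2:(280,225)}
def f(v):
    c,sn=np.cos(v[2]),np.sin(v[2]);R2=np.array([[c,-sn],[sn,c]])
    W=np.c_[L@R2.T+v[:2],np.full(4,.128)]
    return np.r_[(proj(s,W[list(S)])-list(S.values())).ravel(),(proj(t,W[list(T)])-list(T.values())).ravel()]
r=least_squares(f,[.51,-.187,-.26]); print("tray",r.x[:2].round(4),np.degrees(r.x[2]).round(1),np.abs(r.fun).max().round(1))
print("wrist handle",[(x["location"],x["confidence"]) for x in bot.mark_of("wrist","handle")])
E
```

```text
Ttc [[0.0, 0.945, 0.328, 0.085], [1.0, -0.0, 0.0, -0.0], [0.001, 0.328, -0.945, -0.143], [0.0, 0.0, 0.0, 1.0]]
s [[0.408, 0.09, 0.08], [0.555, 0.071, 0.08]] len 0.148
t [[0.546, 0.068, 0.08], [0.404, 0.082, 0.08]] len 0.143
head [0.633 0.263 0.24 ]
head [0.367 0.294 0.24 ]
head [0.676 0.531 0.24 ]
head [0.394 0.565 0.24 ]
heads [0.382 0.304 0.24 ]
heads [0.685 0.24  0.24 ]
heads [0.405 0.576 0.24 ]
heads [0.688 0.532 0.24 ]
tray [ 0.5059 -0.1871] -17.5 2.6
wrist handle []
```

View pics/w0.png

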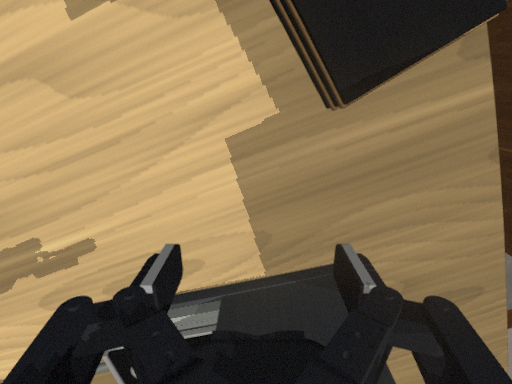

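Wrist view: the fingers are over bench beside the press, with the dark boards at the top right, and the handle isn't visible. The bar centre is at about (0.478, 0.078), the push direction at about 83° and the opening roughly 0.1 m. I'll drive in front of the bar by way of a safe waypoint.

```bash
cat >> h.py <<'E'
def rel(p0,yaw0,p,yaw=None):
    a=np.radians(yaw0); d=np.array(p)-p0
    x=np.array([np.cos(a),np.sin(a),0]); y=np.array([np.sin(a),-np.cos(a),0])
    t=0 if yaw is None else np.radians((yaw0-yaw+180)%360-180)
    return np.round([d@x,d@y,-d[2],t],4).tolist()
E
python3 -c "
from h import *
P=[.192,.516,.231]
print(rel(P,159.6,[.29,.15,.2],119.6))
print(rel([.29,.15,.2],119.6,[.47,.018,.12],83))
"
```

```text
[-0.2194, -0.3089, 0.031, 0.6981]
[-0.2037, 0.0913, 0.08, 0.6388]
```

arm_command --pt "-0.022 -0.031 0.0 0.08" --pt "-0.05 -0.07 0.005 0.2" --pt "-0.08 -0.11 0.01 0.34" --pt "-0.11 -0.15 0.015 0.48" --pt "-0.137 -0.193 0.02 0.6" --hand 0.0 --grip_force 30

```text
time: 2.0
ee_pos: [0.2526, 0.2867, 0.2111]
tcp_rot: [180.0, 0.0, 124.9]
wrist_force: [0.7, -0.6, 0.5]
opening: 0.0124
grasp_force: 0.0
```

```bash
python3 -c "
from h import *
print(rel([.2526,.2867,.211],125.2,[.30,.12,.19],90))
print(rel([.30,.12,.19],90,[.47,.01,.11],83))
"
```

```text
[-0.1635, -0.0574, 0.021, 0.6144]
[-0.11, 0.17, 0.08, 0.1222]
```

arm_command --pt "-0.033 -0.011 0.004 0.14" --pt "-0.066 -0.023 0.008 0.28" --pt "-0.1 -0.034 0.012 0.42" --pt "-0.133 -0.046 0.016 0.55" --pt "-0.164 -0.057 0.021 0.614"

```text
time: 2.5
ee_pos: [0.3007, 0.1202, 0.1906]
tcp_rot: [179.9, -0.0, 89.8]
wrist_force: [0.2, 0.4, 0.0]
opening: 0.0003
grasp_force: 0.0
```

arm_command --pt "-0.03 0.025 0.01 0.05" --pt "-0.06 0.06 0.02 0.122" --pt "-0.08 0.1 0.04 0.122" --pt "-0.1 0.14 0.06 0.122" --pt "-0.11 0.17 0.08 0.122"

```text
time: 3.0
ee_pos: [0.4726, 0.0098, 0.1096]
tcp_rot: [179.9, 0.0, 83.0]
wrist_force: [-0.8, 1.3, 0.5]
opening: -0.0
grasp_force: 0.0
```

```bash
python3 - <<'E'
from h import *
o=bot.get_obs(); print(o["time"],o["ee_pos"],o["tcp_rot"],o["q"])
w=cam("wrist"); cv2.imwrite("pics/w1.png",w["color"])
print([(x["location"],round(x["confidence"],2),at(w,x["location"],.08).round(4)) for x in bot.mark_of("wrist","handle")])
t=cam("top");print([(x["location"],round(x["confidence"],2),at(t,x["location"],.08).round(4)) for x in bot.mark_of("top","handle")])
E
```

```text
3.0 [0.47258401 0.00983069 0.10962094] [1.79944777e+02 4.51978142e-03 8.29578637e+01] [ 1.19916397e+00 -6.33263292e+00 -1.45714051e+01  8.17072227e+01
 -1.23889349e-02  9.82412922e+01]
[([252.8, 124.8], 0.62, array([0.4778, 0.0775, 0.08  ]))]
[([276.5, 225.3], 0.18, array([ 0.4704, -0.1195,  0.08  ]))]
```

View pics/w1.png

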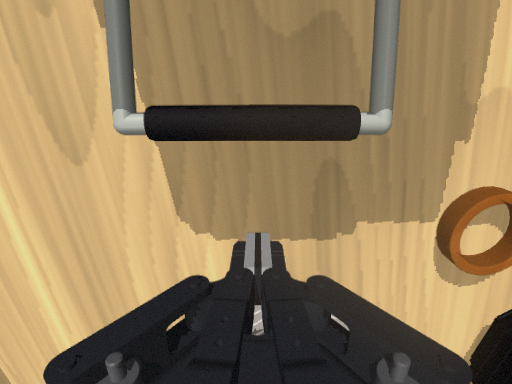

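Wrist view: the bar is horizontal at (252,123) with the closed fingers centred below it, and the tape is well off to the right. I'll descend and push.

arm_command --pt "0 0 0.02 0" --pt "0.0 0 0.048 0" --pt "0.015 0 0.048 0" --pt "0.03 0 0.048 0" --pt "0.036 0 0.048 0"

```text
time: 3.7
ee_pos: [0.4747, 0.0489, 0.0638]
tcp_rot: [179.9, -0.0, 83.2]
wrist_force: [-1.0, 0.6, -0.4]
opening: -0.0004
grasp_force: 0.0
```

arm_command --pt "0.006 0 0 0" --pt "0.015 0 0 0" --pt "0.027 0 0 0" --pt "0.04 0 0 0" --pt "0.053 0 0 0"

```text
time: 4.2
ee_pos: [0.4816, 0.101, 0.0627]
tcp_rot: [180.0, -0.0, 83.1]
wrist_force: [0.0, -2.6, 1.9]
opening: 0.0
grasp_force: 1.1
```

arm_command --pt "0.01 0 0 0" --pt "0.018 0 0 0" --pt "0.025 0 0 0" --pt "0.03 0 0 0" --pt "0.035 0 0 0"

```text
time: 4.7
ee_pos: [0.4855, 0.1351, 0.0623]
tcp_rot: [-180.0, 0.0, 83.1]
wrist_force: [-0.8, -2.1, -0.9]
opening: 0.0003
grasp_force: 0.9
```

```bash
python3 - <<'E'
from h import *
o=bot.get_obs(); print(o["time"],o["ee_pos"],o["wrist_force"])
w=cam("wrist"); cv2.imwrite("pics/w2.png",w["color"])
print([(x["location"],round(x["confidence"],2),at(w,x["location"],.08).round(4)) for x in bot.mark_of("wrist","handle")])
E
```

```text
4.7 [0.48553669 0.13507468 0.06229524] [-0.84933904 -2.0529402  -0.88325114]
[([254.8, 225.4], 0.93, array([0.4866, 0.1566, 0.08  ]))]
```

View pics/w2.png

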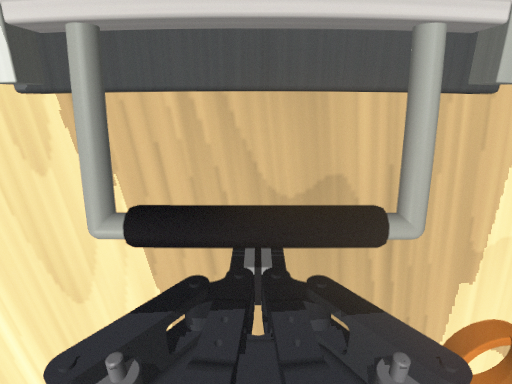

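Wrist view: the fingers are on the bar at (256,225) with the drawer square. I'll keep pushing in small steps.

arm_command --pt "0.004 0 0 0" --pt "0.008 0 0 0" --pt "0.012 0 0 0" --pt "0.016 0 0 0" --pt "0.02 0 0 0"

```text
time: 5.3
ee_pos: [0.488, 0.155, 0.0624]
tcp_rot: [-180.0, 0.0, 83.1]
wrist_force: [-0.5, -2.1, -1.1]
opening: 0.0001
grasp_force: 0.9
```

arm_command --pt "0.002 0 0 0" --pt "0.004 0 0 0" --pt "0.006 0 0 0" --pt "0.008 0 0 0" --pt "0.01 0 0 0"

```text
time: 5.8
ee_pos: [0.4892, 0.1645, 0.0624]
tcp_rot: [180.0, 0.0, 83.1]
wrist_force: [-1.1, -6.3, 1.3]
opening: -0.0002
grasp_force: 3.4
```

arm_command --pt "0.001 0 0 0" --pt "0.003 0 0 0" --pt "0.005 0 0 0" --pt "0.006 0 0 0" --pt "0.007 0 0 0"

```text
time: 6.3
ee_pos: [0.4901, 0.1719, 0.0625]
tcp_rot: [180.0, -0.0, 83.1]
wrist_force: [-0.2, -1.2, 0.3]
opening: 0.0004
grasp_force: 0.5
```

arm_command --pt "0.001 0 0 0" --pt "0.002 0 0 0" --pt "0.003 0 0 0" --pt "0.004 0 0 0" --pt "0.004 0 0 0"

```text
time: 6.8
ee_pos: [0.4906, 0.1757, 0.0625]
tcp_rot: [180.0, -0.0, 83.1]
wrist_force: [0.3, 0.0, -0.1]
opening: -0.0001
grasp_force: 0.0
```

arm_command --pt "0.001 0 0 0" --pt "0.002 0 0 0" --pt "0.003 0 0 0" --pt "0.0035 0 0 0" --pt "0.0035 0 0 0"

```text
time: 7.3
ee_pos: [0.4907, 0.1768, 0.0624]
tcp_rot: [180.0, 0.3, 83.0]
wrist_force: [-1.4, -13.4, 4.0]
opening: 0.0001
grasp_force: 6.8
```

arm_command --pt "-0.01 0 0 0" --pt "-0.03 0 0 0" --pt "-0.06 0 -0.02 0" --pt "-0.09 0 -0.05 0" --pt "-0.12 0 -0.09 0"

```text
time: 7.8
ee_pos: [0.4753, 0.0587, 0.1521]
tcp_rot: [-179.9, 0.0, 83.1]
wrist_force: [1.5, -0.1, -0.6]
opening: 0.0001
grasp_force: 0.0
```

```bash
python3 - <<'E'
from h import *
o=bot.get_obs(); print(o["time"],o["ee_pos"],o["tcp_rot"],o["wrist_force"])
w=cam("wrist"); cv2.imwrite("pics/w3.png",w["color"])
print([(x["location"],round(x["confidence"],2),at(w,x["location"],.08).round(4)) for x in bot.mark_of("wrist","handle")])
c=np.array([.506,-.187]);a=np.radians(-16.5)
for n,l in zip("0123",[(60.8,50.8),(60.8,-50.8),(-60.8,50.8),(-60.8,-50.8)]):
    print(n,c+np.array([[np.cos(a),-np.sin(a)],[np.sin(a),np.cos(a)]])@np.array(l)/1000)
E
```

```text
7.8 [0.47526684 0.05874349 0.15212142] [-1.79856824e+02  6.23445271e-03  8.31007052e+01] [ 1.47108275 -0.06654395 -0.56157173]
[([261.5, 11.1], 0.62, array([0.4947, 0.1994, 0.08  ]))]
0 [ 0.57872422 -0.15556009]
1 [ 0.54986826 -0.25297618]
2 [ 0.46213174 -0.12102382]
3 [ 0.43327578 -0.21843991]
```

```bash
python3 -c "
from h import *
P=[.4753,.0587,.152]
print(rel(P,83.1,[.46,-.1,.24],118.5), rel([.46,-.1,.24],118.5,[.457,-.262,.24],118.5))
"
```

```text
[-0.1594, 0.0039, -0.088, -0.6178] [-0.1409, -0.0799, -0.0, 0.0]
```

arm_command --pt "-0.015 0 -0.03 -0.12" --pt "-0.04 0 -0.06 -0.26" --pt "-0.08 0.002 -0.085 -0.4" --pt "-0.12 0.003 -0.088 -0.54" --pt "-0.16 0.004 -0.088 -0.618" --hand 0.04 --grip_force 20

```text
time: 8.4
ee_pos: [0.4614, -0.1005, 0.2415]
tcp_rot: [179.9, 0.1, 118.8]
wrist_force: [-0.1, -1.0, -0.6]
opening: 0.04
grasp_force: 0.0
```

arm_command --pt "-0.035 -0.02 0 0" --pt "-0.07 -0.04 0 0" --pt "-0.105 -0.06 0 0" --pt "-0.13 -0.074 0 0" --pt "-0.141 -0.08 0 0"

```text
time: 8.9
ee_pos: [0.4577, -0.2636, 0.2397]
tcp_rot: [-180.0, -0.0, 118.4]
wrist_force: [0.8, 1.1, 0.6]
opening: 0.0402
grasp_force: 0.0
```

```bash
python3 - <<'E'
from h import *
o=bot.get_obs(); print(o["time"],o["ee_pos"],o["tcp_rot"],o["q"],o["opening"])
w=cam("wrist")
print([(np.round(x["location"],1),round(x["confidence"],2),at(w,x["location"],.128).round(4)) for x in bot.mark_of("wrist","corner3")])
im=w["color"].copy()
c=np.array([.506,-.187]);a=np.radians(-16.5)
L=np.array([(60.8,50.8),(60.8,-50.8),(-60.8,50.8),(-60.8,-50.8)])/1000
W=np.c_[c+L@np.array([[np.cos(a),-np.sin(a)],[np.sin(a),np.cos(a)]]).T,np.full(4,.128)]
for p in proj(w,W): cv2.circle(im,tuple(int(v) for v in p),3,(0,0,255),-1)
cv2.imwrite("pics/w4.png",im)
E
```

```text
8.9 [ 0.45770262 -0.26361876  0.23965032] [-1.79986860e+02 -3.75257299e-02  1.18353827e+02] [-2.99448633e+01  2.20020208e+00  8.09152201e+00  9.59301519e+01
  8.53969204e-03  3.17013027e+01] 0.04024424099890718
[(array([262.3, 132.9]), 0.74, array([ 0.4362, -0.2152,  0.128 ])), (array([337.6, 286.2]), 0.7, array([ 0.5963, -0.3265,  0.128 ])), (array([348.4, 216.9]), 0.68, array([ 0.5566, -0.2481,  0.128 ])), (array([344.5,  47.5]), 0.67, array([ 0.4633, -0.1177,  0.128 ])), (array([426.4, 145.4]), 0.63, array([ 0.5806, -0.1497,  0.128 ]))]
```

View pics/w4.png

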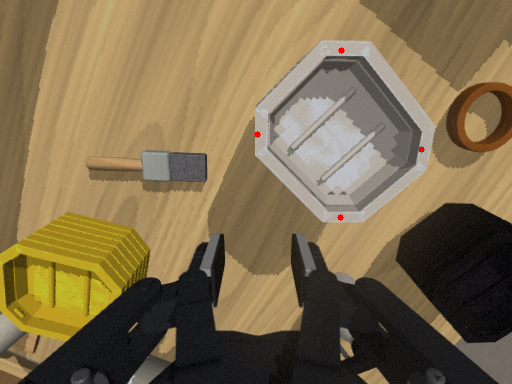

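Wrist view: the tray is at (342,133) and corner 3 at about (262,133), clear of the fingers. The four corner detections give centre (0.509, -0.183), yaw -15.3° and corner 3 at (0.437, -0.216).

```bash
python3 -c "
from h import *
print(rel([.4577,-.2636,.2397],118.4,[.4372,-.2157,.15],119.7))
"
```

```text
[0.0519, 0.0047, 0.0897, -0.0227]
```

arm_command --pt "0.02 0.002 0.02 -0.02" --pt "0.042 0.004 0.045 -0.022" --pt "0.052 0.005 0.07 -0.022" --pt "0.052 0.005 0.09 -0.022" --pt "0.052 0.005 0.09 -0.022"

```text
time: 9.5
ee_pos: [0.4366, -0.2113, 0.1481]
tcp_rot: [-179.9, -0.2, 119.8]
wrist_force: [-0.1, 0.5, -0.0]
opening: 0.04
grasp_force: 0.0
```

```bash
python3 - <<'E'
from h import *
o=bot.get_obs(); print(o["time"],o["ee_pos"],o["tcp_rot"],o["opening"])
w=cam("wrist"); cv2.imwrite("pics/w5.png",w["color"])
print([(np.round(x["location"],1),round(x["confidence"],2),at(w,x["location"],.128).round(4)) for x in bot.mark_of("wrist","corner3")])
E
```

```text
9.5 [ 0.4366143  -0.21130453  0.14814359] [-179.90286248   -0.18580259  119.8474642 ] 0.039992748036405436
[(array([475.4, 254.2]), 0.81, array([ 0.5833, -0.1513,  0.128 ])), (array([361.5, 328.5]), 0.63, array([ 0.5522, -0.247 ,  0.128 ])), (array([378.6, 126.9]), 0.63, array([ 0.4655, -0.1163,  0.128 ]))]
```

View pics/w5.png

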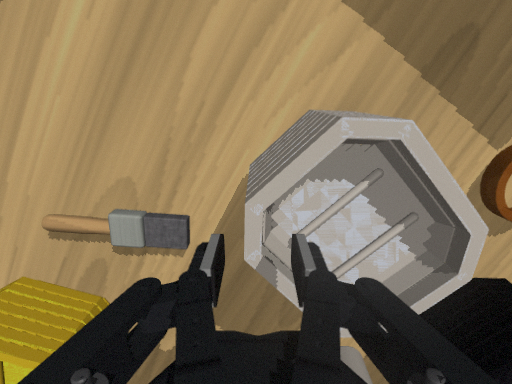

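Wrist view: the rim at the cut corner, about (255,235), sits centred between the open fingers at columns 212 and 303. I'll go straight down and close.

arm_command --pt "0 0 0.008 0" --pt "0 0 0.016 0" --pt "0 0 0.024 0" --pt "0 0 0.028 0" --pt "0 0 0.028 0"

```text
time: 10.1
ee_pos: [0.4373, -0.2134, 0.1216]
tcp_rot: [-180.0, -0.1, 119.7]
wrist_force: [-0.1, 0.3, 0.4]
opening: 0.0398
grasp_force: 0.0
```

arm_command --pt "0 0 0 0" --pt "0 0 0 0" --pt "0 0 0 0" --pt "0 0 0 0" --pt "0 0 0 0" --hand 0.022 --grip_force 20

```text
time: 10.6
ee_pos: [0.4377, -0.2135, 0.1226]
tcp_rot: [180.0, 0.0, 119.7]
wrist_force: [0.5, -0.8, -0.1]
opening: 0.022
grasp_force: 0.0
```

arm_command --pt "0 0 0.002 0" --pt "0 0 0.003 0" --pt "0 0 0.003 0" --pt "0 0 0.003 0" --pt "0 0 0.003 0"

```text
time: 11.1
ee_pos: [0.4377, -0.2134, 0.1194]
tcp_rot: [180.0, -0.0, 119.7]
wrist_force: [-0.8, 0.3, -0.4]
opening: 0.0216
grasp_force: 0.0
```

arm_command --pt "0 0 0 0" --pt "0 0 0 0" --pt "0 0 0 0" --pt "0 0 0 0" --pt "0 0 0 0" --hand 0.005 --grip_force 20

```text
time: 11.6
ee_pos: [0.4377, -0.2137, 0.1196]
tcp_rot: [-180.0, 0.0, 119.7]
wrist_force: [-1.1, -2.9, 1.8]
opening: 0.0112
grasp_force: 19.8
```

arm_command --pt "0 0 -0.001 0" --pt "0 0 -0.003 0" --pt "0 0 -0.005 0" --pt "0 0.001 -0.007 0" --pt "0 0.001 -0.009 0"

```text
time: 12.1
ee_pos: [0.4385, -0.2127, 0.1283]
tcp_rot: [-180.0, -0.0, 119.8]
wrist_force: [0.4, -1.2, -2.8]
opening: 0.0112
grasp_force: 20.0
```

```bash
python3 - <<'E'
from h import *
o=bot.get_obs(); print(o["time"],o["ee_pos"],o["wrist_force"],o["torque"],o["opening"],o["grasp_force"])
s=cam("scene"); w=cam("wrist")
for c,d in (("scene",s),("wrist",w)):
  for x in bot.mark_of(c,"corner3"): print(c,np.round(x["location"],1),round(x["confidence"],2),at(d,x["location"],.128).round(3))
cv2.imwrite("pics/a1.png",np.vstack([np.hstack([cv2.resize(s["color"][140:240,160:280],(480,400)),cv2.resize(w["color"][60:340,200:500],(320,400))])]))
E
```

```text
12.1 [ 0.43846799 -0.21269699  0.12825015] [ 0.44239363 -1.22731775 -2.76785553] [-0.27366935  0.18422993 -0.05969527] 0.011163865330115026 20.0348566879984
scene [234.1 173.5] 0.93 [ 0.459 -0.124  0.128]
scene [232.6 199.6] 0.9 [ 0.575 -0.139  0.128]
scene [207.  170.5] 0.83 [ 0.432 -0.221  0.128]
scene [320.5 179.4] 0.65 [0.525 0.182 0.128]
scene [201.  195.6] 0.61 [ 0.544 -0.246  0.128]
scene [220.3 189.6] 0.46 [ 0.526 -0.178  0.128]
wrist [503.2 261.9] 0.9 [ 0.584 -0.146  0.128]
wrist [258.3 253.3] 0.89 [ 0.442 -0.218  0.128]
wrist [400.7 122. ] 0.71 [ 0.468 -0.112  0.128]
```

View pics/a1.png

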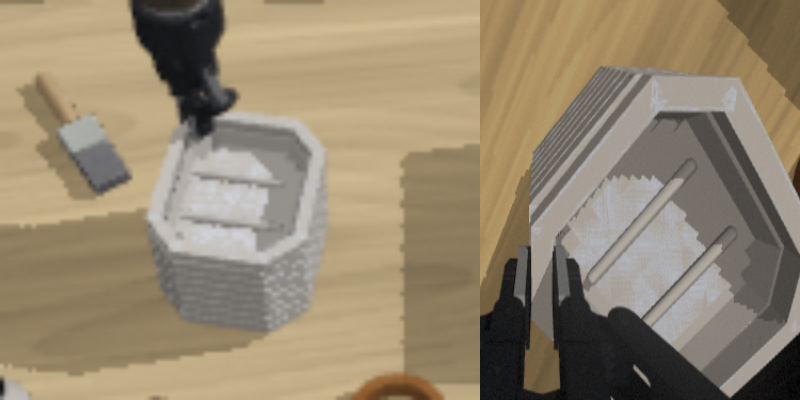

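The scene and wrist views show the corner held between the pads at crop pixel (200,130) and the tray still seated. The wrist carries 2.8 N. I'll lift on while watching the force.

arm_command --pt "0 0.0 -0.001 0" --pt "0 0.0 -0.002 0" --pt "0 0.0005 -0.004 0" --pt "0 0.001 -0.005 0" --pt "0 0.001 -0.006 0"

```text
time: 12.8
ee_pos: [0.4395, -0.2124, 0.1347]
tcp_rot: [180.0, 0.0, 119.7]
wrist_force: [0.1, 0.3, -2.0]
opening: 0.0116
grasp_force: 22.8
```

```bash
python3 - <<'E'
from h import *
o=bot.get_obs(); print(o["time"],o["ee_pos"],o["tcp_rot"],o["wrist_force"],o["torque"],o["opening"],o["grasp_force"])
w=cam("wrist")
cv2.imwrite("pics/a2.png",cv2.resize(w["color"][60:260,200:480],(784,560),interpolation=cv2.INTER_CUBIC))
E
```

```text
12.8 [ 0.43952603 -0.21243049  0.1346706 ] [1.79987984e+02 1.19383145e-02 1.19738925e+02] [ 0.12470713  0.26384055 -2.02084339] [-0.19670521  0.3299178  -0.07446464] 0.011612395463546386 22.797658785912063
```

View pics/a2.png

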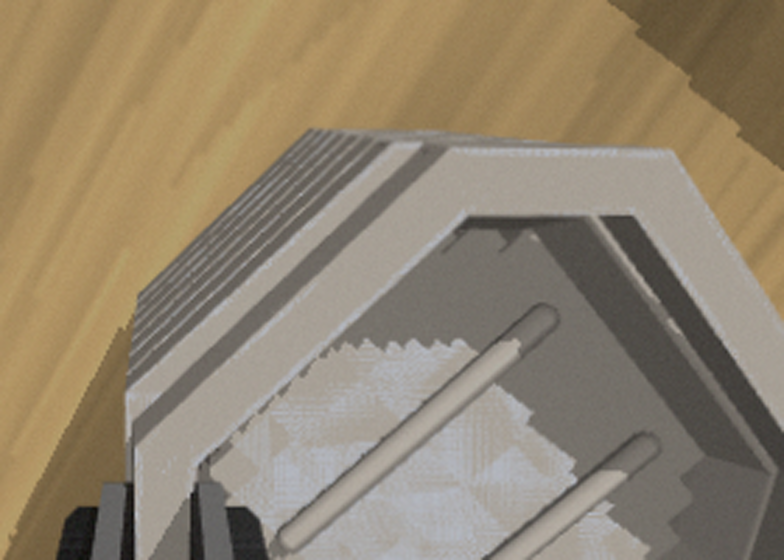

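The view shows the second tray's rim as a light band at crop pixel (250,270), below the lifted top tray. The top tray is peeling alone and the force is falling, so I'll continue.

arm_command --pt "0 0.0 -0.002 0" --pt "0 0.0005 -0.004 0" --pt "0 0.001 -0.006 0" --pt "0 0.0015 -0.008 0" --pt "0 0.002 -0.01 0"

```text
time: 13.35
ee_pos: [0.4411, -0.2115, 0.1447]
tcp_rot: [-180.0, 0.0, 119.7]
wrist_force: [-1.4, -1.2, -2.2]
opening: 0.0115
grasp_force: 23.2
```

arm_command --pt "0 0.0 -0.002 0" --pt "0 0.0005 -0.004 0" --pt "0 0.001 -0.006 0" --pt "0 0.0015 -0.007 0" --pt "0 0.002 -0.008 0"

```text
time: 13.85
ee_pos: [0.4431, -0.2104, 0.1527]
tcp_rot: [180.0, 0.0, 119.7]
wrist_force: [-0.5, -0.5, -1.1]
opening: 0.0115
grasp_force: 20.3
```

```bash
python3 - <<'E'
from h import *
o=bot.get_obs(); print(o["time"],o["ee_pos"],o["wrist_force"],o["torque"],o["opening"],o["grasp_force"])
w=cam("wrist"); cv2.imwrite("pics/a3.png",w["color"])
print([(np.round(x["location"],1),round(x["confidence"],2),at(w,x["location"],.128).round(4)) for x in bot.mark_of("wrist","corner3")])
E
```

```text
13.85 [ 0.44307009 -0.21041416  0.15265748] [-0.48304593 -0.47658109 -1.10664327] [-0.04755313  0.09533851 -0.03389996] 0.011510036000600691 20.297560023009282
[(array([398.5, 123.2]), 0.86, array([ 0.4835, -0.1068,  0.128 ])), (array([258.8, 253.8]), 0.76, array([ 0.4547, -0.2295,  0.128 ])), (array([504.9, 259.4]), 0.6, array([ 0.6201, -0.1429,  0.128 ]))]
```

The force is down to roughly the tray's weight, so it is free. I'll firm the grip and lift clear.

arm_command --pt "0 0 0 0" --pt "0 0 -0.003 0" --pt "0 0 -0.009 0" --pt "0 0 -0.017 0" --pt "0 0 -0.025 0" --grip_force 50

```text
time: 14.45
ee_pos: [0.4429, -0.2105, 0.1784]
tcp_rot: [180.0, 0.0, 119.7]
wrist_force: [0.9, 0.6, -0.9]
opening: 0.0102
grasp_force: 53.0
```

arm_command --pt "0 0 -0.01 0" --pt "0 0 -0.02 0" --pt "0 0 -0.03 0" --pt "0 0 -0.036 0" --pt "0 0 -0.038 0"

```text
time: 14.95
ee_pos: [0.4431, -0.2106, 0.2164]
tcp_rot: [180.0, 0.0, 119.7]
wrist_force: [-0.0, -0.0, 0.2]
opening: 0.0102
grasp_force: 53.0
```

```bash
python3 - <<'E'
from h import *
o=bot.get_obs(); print(o["time"],o["ee_pos"],o["tcp_rot"],o["wrist_force"],o["torque"],o["opening"],o["grasp_force"])
w=cam("wrist"); s=cam("scene")
rt=np.array(o["ee_pos"])[2]+.0085
for x in bot.mark_of("wrist","corner3"): print(np.round(x["location"],1),round(x["confidence"],2),at(w,x["location"],rt).round(4))
print("tray",[(np.round(x["location"],1),round(x["confidence"],2),at(w,x["location"],rt-.03).round(4)) for x in bot.mark_of("wrist","tray")])
print("stack",[(np.round(x["location"],1),round(x["confidence"],2),at(s,x["location"],0).round(4)) for x in bot.mark_of("scene","stack")])
cv2.imwrite("pics/a4.png",np.hstack([cv2.resize(s["color"][110:250,140:280],(400,400)),cv2.resize(w["color"],(400,400))]))
E
```

```text
14.95 [ 0.44314277 -0.2105739   0.2163552 ] [1.79965365e+02 4.87464701e-02 1.19737623e+02] [-0.03666273 -0.0111779   0.20291823] [-0.03466334  0.06882775 -0.01520607] 0.010191000490456709 52.997801061719656
[259.2 253.4] 0.91 [ 0.4442 -0.2111  0.2249]
[397.9 125.2] 0.73 [ 0.4676 -0.1139  0.2249]
[504.5 259.4] 0.56 [ 0.5767 -0.1421  0.2249]
tray [(array([367.2, 235.7]), 0.85, array([ 0.512 , -0.1783,  0.1949]))]
stack [(array([223.7, 207.7]), 0.71, array([ 0.5155, -0.175 ,  0.    ])), (array([209.2, 278.6]), 0.64, array([ 0.7958, -0.242 ,  0.    ])), (array([137.5, 176.7]), 0.55, array([ 0.3184, -0.5137,  0.    ]))]
```

View pics/a4.png

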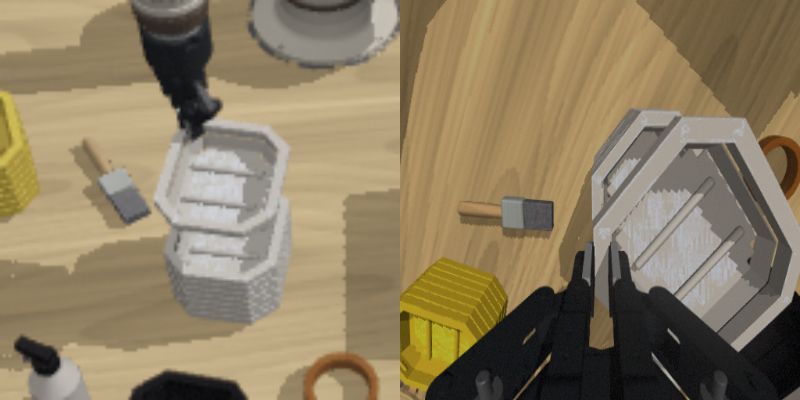

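The scene view shows the top tray alone in the gripper at crop pixel (225,175), with the pack standing at (228,260). Now I carry it to the ready spot.

arm_command --pt "0.01 0.004 0 0" --pt "0.03 0.012 0 0" --pt "0.055 0.021 0 0" --pt "0.082 0.032 0 0" --pt "0.11 0.043 0 0" --grip_force 80

```text
time: 15.7
ee_pos: [0.425, -0.0921, 0.2152]
tcp_rot: [-180.0, -0.0, 119.7]
wrist_force: [0.2, 0.5, -2.0]
opening: 0.0091
grasp_force: 81.9
```

arm_command --pt "0.028 0.011 0 0" --pt "0.055 0.021 0.003 0" --pt "0.082 0.032 0.012 0" --pt "0.105 0.041 0.024 0" --pt "0.119 0.046 0.035 0"

```text
time: 16.2
ee_pos: [0.4057, 0.0345, 0.1799]
tcp_rot: [180.0, -0.0, 119.8]
wrist_force: [1.1, 0.1, 0.5]
opening: 0.0094
grasp_force: 81.9
```

arm_command --pt "0 0 0 0" --pt "0 0 0 0" --pt "0 0 0 0" --pt "0 0 0 0" --pt "0 0 0 0"

```text
time: 16.7
ee_pos: [0.4068, 0.032, 0.1807]
tcp_rot: [180.0, 0.0, 119.7]
wrist_force: [-0.0, -0.4, -1.6]
opening: 0.0089
grasp_force: 81.9
```

```bash
python3 - <<'E'
from h import *
from scipy.optimize import least_squares
o=bot.get_obs(); print(o["time"],o["ee_pos"],o["tcp_rot"],o["wrist_force"],o["torque"],o["opening"],o["grasp_force"])
L=np.array([[60.8,50.8,30],[60.8,-50.8,30],[-60.8,50.8,30],[-60.8,-50.8,30]])/1000
T=np.array(o["ee_pos"])
def W(v): return R.from_euler("xyz",v[3:]).apply(L)+v[:3]
v0=np.r_[.478,.065,T[2]+.0085-.03,0,0,np.radians(-15.3)]
obs=[]
for c in ["wrist","scene","top"]:
    d=cam(c); P=proj(d,W(v0))
    for x in bot.mark_of(c,"corner0"):
        e=np.linalg.norm(P-x["location"],axis=1); i=e.argmin()
        if e[i]<25 : obs.append((d,i,x["location"],c)); print(c,i,np.round(x["location"],1),round(x["confidence"],2),round(e[i],1))
f=lambda v: np.r_[np.concatenate([proj(d,W(v)[i])[0]-p for d,i,p,_ in obs])/1.5,
  (W(v)[3]-[T[0],T[1],T[2]+.0085])/.003]
r=least_squares(f,v0,loss="soft_l1"); print(r.x[:3].round(4),np.degrees(r.x[3:]).round(1)); print(f(r.x).round(1))
J=r.jac; print("sd",np.degrees(np.sqrt(np.diag(np.linalg.inv(J.T@J)))[3:]).round(1))
E
```

```text
16.7 [0.40677132 0.03204568 0.18074703] [1.79979394e+02 1.16535035e-02 1.19676397e+02] [-0.01682509 -0.43326079 -1.64264749] [0.00807694 0.04447227 0.04496999] 0.008917987497263203 81.89831161871552
wrist 0 [501.7 263.5] 0.9 11.3
wrist 3 [258.9 252.4] 0.81 2.3
wrist 2 [398.5 123.4] 0.55 3.4
scene 3 [272.9 149.1] 0.89 2.6
scene 1 [270.5 172.4] 0.88 0.5
scene 0 [300.6 178.8] 0.79 2.7
scene 2 [298.  149.4] 0.7 5.0
top 1 [236.4 200.5] 0.37 1.6
[0.4777 0.0634 0.1558] [ -3.3   1.2 -15.6]
[ 0.2 -0.3 -0.5 -0.2  0.   0.6  1.4 -1.1  0.1  0.6 -0.3 -0.7  3.2  1.4
  0.1 -1.1 -0.   0.1  0.2]
sd [2.  1.1 0.6]
```

```bash
python3 -c "
from h import *
o=bot.get_obs(); print(o['time'],o['qd'].round(2) if hasattr(o['qd'],'round') else o['qd'])
print(bot.job_done())"
```

```text
17.0 [ 0.15  0.02 -0.15 -0.05 -0.11 -0.03]
the job is handed in; nothing more can be done
None
```

I pushed the drawer home past its catch, peeled the top tray off alone, and handed the job in at 17 s with the tray held still over the ready spot, level to about 3° and its floor about 155 mm up; no verdict was returned.

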